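# Lock the tang rest's adjusting screw with its jam nut

## Robot

A 6-joint arm with a two-finger parallel gripper is mounted at the origin on the work surface. World frame = base frame: x ahead of the robot, y to its left, z up, the work surface at z = 0. Lengths are in m, angles in rad, forces in N, time in s.
With the tool pointing down it reaches from about 0.275 to 0.75 m from the base axis. Payload 10.2 kg.
Tool frame: the origin (TCP) lies midway between the tips of the shut fingers; the grasp point (between the pads) lies 19 mm behind it (arm.grip_depth is the distance from the TCP to the grasp point, in m); z points along the fingers, y is the direction in which the jaws open and shut (so a half turn about z gives the same grasp; the last joint's range is limited). The gripper opens to 88 mm and grips with 3 to 60 N. Pads are 18 mm wide; open, the fingers measure 123 mm over their backs; the gripper's body (75 mm by 187 mm) begins 45 mm behind the grasp point.
Start: joints at [0.914, 0.313, 1.498, -0, 1.331, -0.223], TCP at [0.221, 0.476, 0.239] pointing down, gripper open.
Joint ranges: [-2.94, 2.94], [-0.97, 2.17], [0.19, 2.56], [-1.23, 4.37], [0.02, 3.11], [-2.88, 2.88]. Speed limits (rad/s): [2.39, 2.39, 3.01, 3.14, 3.14, 3.14].

## Interface

Orientations are given as a rotation vector (axis times angle).
In Python, from station import arm, set_gripper, kinematics, sense, optics, ticket gives the robot as it stands. The module is installed in compiled form; this text tells all that it offers. Calls block until the motion is done:
- arm.move_to(position, orientation): joint-space move of the TCP to a pose.
- arm.servo_line(position, orientation=None, vel=0.15): straight line of the TCP; orientation=None keeps the orientation; vel is the mean speed in m/s.
- arm.move_joints(angles): joint-space move.
- set_gripper(opening): finger opening in m; the grip force is fixed at half the most; returns when the fingers have stopped.
- arm.wait(seconds).
- kinematics.inverse_kinematics(position, orientation): joint angles nearest the present ones, or None.
- sense(): the state.
- optics.camera(name): name is "side" or "top" or "wrist"; returns a dict with "pixels" (420x560x3 uint8, red, green, blue), "vertical_fov" (degrees; the focal length in pixels is half the picture's height over the tangent of half this angle, whatever the lens; pixels are square), "cx", "cy" (the principal point, pixels), "k1" (the pictures are not rectified: a ray, as slopes to the right and down, at radius r is drawn at 1 + k1 r^2 times it, then the intrinsics apply), "world_to_cam" (4x4, takes a point from world to camera coordinates); the wrist camera has in their place "hand_eye" (4x4, takes a point from camera to tool coordinates, whose origin is the TCP and whose axes are the flange's). Camera axes: x right, y down, z forward; pixel columns grow to the right and rows downward; lengths in m; the calibration is good to about 2 mm. A picture is of the moment at which its call begins: read the wrist's pose just before it. There is no depth.
A pose or a line that the arm cannot do raises arm.IKError and nothing moves.
- ticket.close_job(): hands the job in, once; it reports no verdict.
The state is a dict: "t": time; "qpos": joint angles; "joint_vel": joint speeds; "joint_efforts": joint torques, N m; "eef_pos": TCP position; "eef_rot": TCP orientation; "force": force on the tool from outside, world axes, zero at the start; "ft_torque": the same for the moment, N m; "grip_width": finger opening in m.
Only numpy, scipy, OpenCV 4.12 (cv2) and the standard library are available. Lean on these libraries where they do the work, as an engineer would, in place of code of your own. Each camera call takes 0.05 s, during which the arm holds its last target.

## Task

On the gem polisher's bench, turn the tang rest's blue adjusting screw clockwise until the white end of its key points along the white line on the casting's arm. Then run the steel hex jam nut down clockwise until you feel it meet the spring washer, snug it by about another 35 degrees from there without crushing the washer, and let go. Keep the screw on its line, and leave the bottle, the jar and the spanner alone.

Things in the scene. Friction and masses are not known exactly. Their poses are not given: they have to be found in the camera images.
- rest: Grey cast tang rest, fixed to the bench. Origin on the vertical screw and nut axis at bench level; +x runs along the arm to the column. Base 170x100x12 mm (x -40 to 130); column 36x56 at x=107, 58 high; arm 30 wide, top 58 high, the white line along +x on it (x 27 to 101); round steel boss 29 in diameter under the nut, top 86 high. Flat red bar 34x200 along y on the base, top 20 high.
- screw (a joint): Angle of the adjusting screw, rad (plain number); 0 = white end of the key points along the white line (+x of the rest); grows clockwise seen from above. Starts with the key 0.5 to 1.1 rad anticlockwise of the line (negative). Takes about 0.07 N m to turn, stays where left; its height does not change.
- key_top (a point): Centre of the top of the screw's key: an upright blue blade 26 mm long, 8 thick, 30 high, on the axis, top 146 mm above the bench; x axis along the blade to its white end. Grip it across the 8 mm. Below the blade, at 116 mm, the round screw (21 mm diameter) begins, inside the nut.
- nut: Steel hex jam nut on the screw below the key, 34 mm across flats, 39 over corners, 18 high. Origin at the centre of its underside; x axis square to a pair of flats (red dash there on top), flats every 60 deg. Clockwise from above lowers it 8 mm a turn (1.27 mm/rad). About 0.05 N m of drag, stays where left. Starts with its underside 91.5 to 92.2 mm above the bench.
- nut_top (a point): Centre of the top face of the jam nut, 18 mm above its underside. The fingers grip the nut's flats with the narrower key standing up between them.
- washer: Brass spring washer 30 mm across, on the boss under the nut. Washers of different thickness are fitted: its top is 87 to 90 mm above the bench, so where the nut meets it must be felt (origin on the axis, inside the boss, not at its top). From contact the torque climbs about 0.2 to 0.3 N m per rad above the drag; let go, the nut stays locked. Snug: 0.4 to 0.9 rad past contact. 1.05 rad past crushes it.
- oil_bottle: Blue bottle, 34 mm in diameter, 85 mm high, standing beside the rest; origin at the centre of its underside. Leave alone.
- jar: Glass jar with copper lid, 50 mm in diameter, 45 mm high, standing beside the rest; origin at the centre of its underside. Leave alone.
- spanner: Steel spanner 160 mm long lying on the bench on the robot's side of the rest; x along its length. Leave alone.
Not all that is in view belongs to the job. Of the things like the rest, leave any that is orange; of the rest the larger one is meant.

How it is judged:
On the way, in this order (a step that is already met when the one before it is completed fails the run):
1. the screw's key is turned onto the white line (within 0.17 rad) (value of joint screw between -0.17 and 0.17 rad), for 0.2 s.
2. the jam nut is snugged down on the washer (clamping with more than 12 N) (contact force between nut and washer above 12 N), for 0.2 s.
At the end, for the whole second after the job is handed in: The key is within 0.17 rad of the white line; the nut is at rest and clamps the washer with 12 to 36 N by itself (all of step 1 and contact force between nut and washer between 12 and 36 N and angular speed of nut below 0.1 rad/s); the robot touches nothing.
It fails at once if the washer is crushed (clamping force above 36 N) (contact force between nut and washer above 36 N).
It fails at once if the screw is wound more than 0.35 rad past its line (value of joint screw above 0.35 rad).
It fails at once if the bottle, jar or spanner is moved more than 15 mm (distance of any of oil_bottle, jar, spanner from where it was at the start of the episode above 0.015 m).
It also fails if it takes over 72 s, if anything falls off the work surface, if the arm or the gripper's body presses on something with over 40 N, if the wrist force passes 120 N, or if a joint passes its speed limit or range.

## Working session

There is one attempt and no reset: what is moved stays moved. The work goes in short steps, each a Python script; the robot and the scene stay as the last script left them, time stands still between calls to the robot, and variables do not carry over. Pictures are saved under pics/ and viewed, and the job is handed in when it is done.

```bash
mkdir -p pics; ls; python3 - <<'E'
from station import arm, set_gripper, kinematics, sense, optics, ticket
import cv2,numpy as np
s=sense();print(s)
for n in("side","top","wrist"):
    c=optics.camera(n);cv2.imwrite(f"pics/a_{n}.png",c["pixels"][:,:,::-1])
    print(n,{k:v for k,v in c.items() if k!="pixels"})
print(sense()['t'])
E
```

```text
pics
{'t': 0.0, 'qpos': array([ 9.13601757e-01,  3.13449596e-01,  1.49841559e+00,  1.78157206e-05,
        1.33095952e+00, -2.23406741e-01]), 'joint_vel': array([-0.00019211, -0.00130135,  0.00126896,  0.00135953,  0.00039779,
       -0.00110422]), 'joint_efforts': array([ 3.32728487e-04, -4.02228069e+01, -2.52256429e+01,  6.93681138e-02,
        3.54609231e-02, -9.13384065e-05]), 'eef_pos': array([0.22053003, 0.47618401, 0.23816936]), 'eef_rot': array([-6.75952459e-01, -3.06745696e+00,  1.73883256e-03]), 'force': array([-0.27191655,  0.4695108 , -0.58474782]), 'ft_torque': array([-0.01783542, -0.00436344,  0.01779333]), 'grip_width': 0.0880652503723472}
side {'vertical_fov': 42.887787647074575, 'cx': 276.3901290533402, 'cy': 213.48852350332095, 'k1': -0.21615400048926092, 'world_to_cam': array([[ 0.71074459, -0.70339219,  0.0090309 , -0.33188367],
       [-0.39311949, -0.40780942, -0.82410469,  0.33412564],
       [ 0.58335169,  0.58217773, -0.56636552,  0.77481771],
       [ 0.        ,  0.        ,  0.        ,  1.        ]])}
top {'vertical_fov': 47.81094372517107, 'cx': 278.11971539271843, 'cy': 216.28696557301967, 'k1': -0.06322193558041235, 'world_to_cam': array([[ 0.02333711, -0.99950811, -0.02095059,  0.06151892],
       [-0.98782832, -0.01983058, -0.15427883,  0.56223569],
       [ 0.15378748,  0.02429601, -0.9878052 ,  0.94997615],
       [ 0.        ,  0.        ,  0.        ,  1.        ]])}
wrist {'vertical_fov': 68.24996625750673, 'cx': 283.46449174814853, 'cy': 210.93359240222495, 'k1': 0.022974104651115806, 'hand_eye': array([[-1.24649086e-04, -9.46515956e-01, -3.22656985e-01,
         8.43161161e-02],
       [ 9.99999796e-01, -3.19965629e-04,  5.52300184e-04,
         5.55938137e-04],
       [-6.26000082e-04, -3.22656851e-01,  9.46515803e-01,
        -1.45785248e-01],
       [ 0.00000000e+00,  0.00000000e+00,  0.00000000e+00,
         1.00000000e+00]])}
0.15
```

View pics/a_side.png

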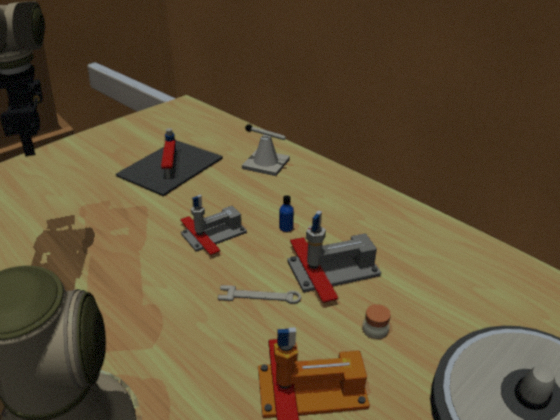

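View pics/a_top.png

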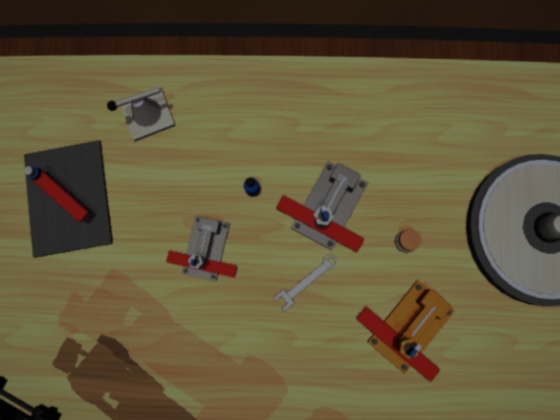

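View pics/a_wrist.png

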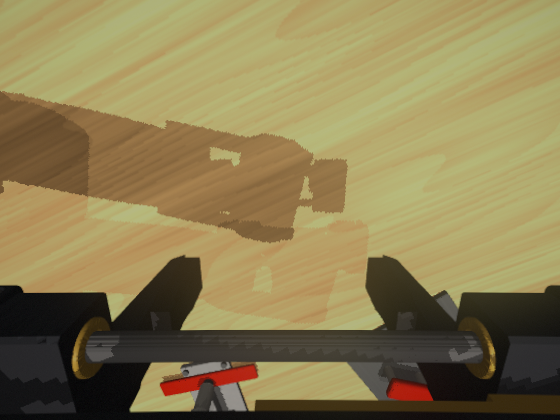

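Candidates:
- Large grey rest: top (325,215), side (316,240).
- Small grey rest: top (197,261), side (198,215).
- Orange rest: top (410,348), side (286,345). This one is excluded.

I choose the large grey one and check it in a close crop.

```bash
cat > h.py <<'E'
import numpy as np, cv2
from scipy.spatial.transform import Rotation as R
def K(c):
    f=c["pixels"].shape[0]/2/np.tan(np.radians(c["vertical_fov"])/2)
    return f
def ray(c,uv):
    f=K(c); xd=(uv[0]-c["cx"])/f; yd=(uv[1]-c["cy"])/f
    rd=np.hypot(xd,yd); r=rd
    for _ in range(50): r=rd/(1+c["k1"]*r*r)
    s=r/rd if rd>0 else 1
    d=np.array([xd*s,yd*s,1.])
    W=c["world_to_cam"]; Rm=W[:3,:3]; o=-Rm.T@W[:3,3]
    return o,Rm.T@d
def onz(c,uv,z):
    o,d=ray(c,uv); return o+d*(z-o[2])/d[2]
def proj(c,p):
    W=c["world_to_cam"]; q=W[:3,:3]@np.asarray(p)+W[:3,3]
    x,y=q[0]/q[2],q[1]/q[2]; k=1+c["k1"]*(x*x+y*y); f=K(c)
    return np.array([c["cx"]+f*x*k,c["cy"]+f*y*k])
def tri(c1,u1,c2,u2):
    o1,d1=ray(c1,u1);o2,d2=ray(c2,u2)
    A=np.stack([d1,-d2],1);t=np.linalg.lstsq(A,o2-o1,rcond=None)[0]
    a=o1+d1*t[0];b=o2+d2*t[1];return (a+b)/2,np.linalg.norm(a-b)
def wristcam(c,s):
    T=np.eye(4);T[:3,:3]=R.from_rotvec(s["eef_rot"]).as_matrix();T[:3,3]=s["eef_pos"]
    c["world_to_cam"]=np.linalg.inv(T@c["hand_eye"]);return c
def down(yaw):
    # tool z down, tool y along world direction yaw
    y=np.array([np.cos(yaw),np.sin(yaw),0]);z=np.array([0,0,-1.]);x=np.cross(y,z)
    return R.from_matrix(np.stack([x,y,z],1)).as_rotvec()
E
python3 - <<'E'
import cv2
a=cv2.imread("pics/a_top.png")[145:265,265:425];b=cv2.imread("pics/a_side.png")[200:310,270:400]
a=cv2.resize(a,(640,480),interpolation=2);cv2.imwrite("pics/b_top.png",a)
cv2.imwrite("pics/b_side.png",cv2.resize(b,(650,550),interpolation=2))
E
```

```text
(no output)
```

View pics/b_top.png

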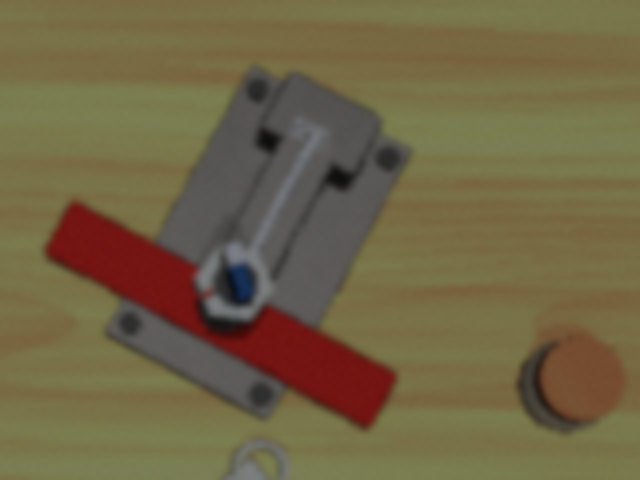

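View pics/b_side.png

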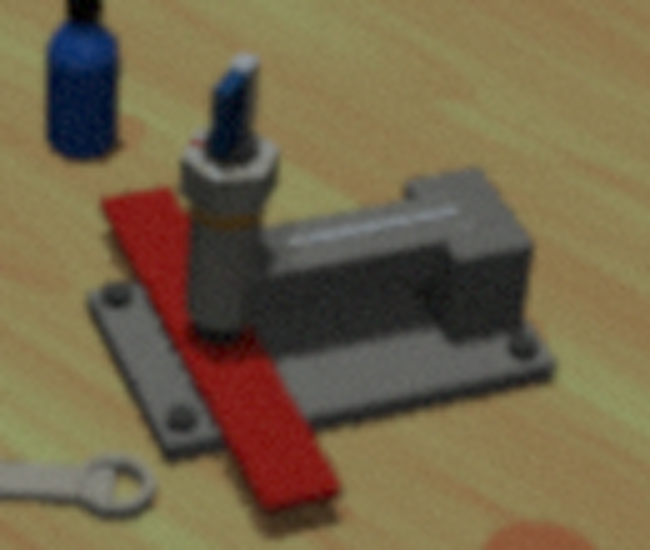

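```bash
python3 - <<'E'
from station import optics,kinematics,sense
from h import *
t=optics.camera("top");s=optics.camera("side")
f=np.array([345,178]);n=np.array([328.75,208])
F=onz(t,f,.058);N=onz(t,n,.058);d=F-N
print("line",F,N,np.linalg.norm(d),np.degrees(np.arctan2(d[1],d[0])))
k=onz(t,(325,213.8),.146);print("key",k)
# side: key top crop (237,72)/5+(270,200)
print("tri",tri(t,(325,213.8),s,(270+237/5,200+70/5)))
a=d/np.linalg.norm(d);print("axis from line",F-a*.101,N-a*.027)
w=onz(t,(323.75,207.5),.146);b=onz(t,(326,220),.146);e=w-b;print("key ends",np.linalg.norm(e),np.degrees(np.arctan2(e[1],e[0])))
for nm,uv,z in(("bottle",(252,187),.08),("jar",(265+582/4,145+378/4),.045)):print(nm,onz(t,uv,z))
E
```

```text
line [ 0.64252503 -0.06471206  0.058     ] [ 0.57811019 -0.03111658  0.058     ] 0.0726493452863893 -27.544243368708887
key [ 0.55143189 -0.01681601  0.146     ]
tri (array([ 0.55247805, -0.01805229,  0.14929806]), np.float64(0.004280726148212483))
axis from line [ 0.55297297 -0.01800629  0.058     ] [ 0.55417053 -0.01863087  0.058     ]
key ends 0.02413036049702451 10.55167111973779
bottle [0.61474544 0.12767544 0.08      ]
jar [ 0.51733802 -0.20274068  0.045     ]
```

```bash
python3 - <<'E'
from station import optics,kinematics,sense,arm
from h import *
ax=np.array([.5525,-.018])
for yd in(-180,-117.5,-70,-30,0,30,62.5,110,150):
  print(yd,kinematics.inverse_kinematics(np.r_[ax,.13],down(np.radians(yd))))
arm.move_to(np.r_[ax,.26],down(np.radians(62.5)))
arm.wait(.3)
st=sense();c=wristcam(optics.camera("wrist"),st)
cv2.imwrite("pics/c_wrist.png",c["pixels"][:,:,::-1]);np.save("c.npy",c["world_to_cam"])
print(st["eef_pos"],st["qpos"],st["t"],proj(c,np.r_[ax,.146]))
E
```

```text
-180 None
-117.5 [-0.24453756  0.47942239  1.55559845  0.          1.10657182  1.80622431]
-70 [-0.24453756  0.47942239  1.55559845  0.          1.10657182  0.97719291]
-30 [-0.24453756  0.47942239  1.55559845  0.          1.10657182  0.27906121]
0 [-2.44537564e-01  4.79422387e-01  1.55559845e+00 -4.44089210e-16
  1.10657182e+00 -2.44537564e-01]
30 [-0.24453756  0.47942239  1.55559845  0.          1.10657182 -0.76813634]
62.5 [-2.44537564e-01  4.79422387e-01  1.55559845e+00 -4.44089210e-16
  1.10657182e+00 -1.33536835e+00]
110 [-2.44537564e-01  4.79422387e-01  1.55559845e+00 -4.44089210e-16
  1.10657182e+00 -2.16439974e+00]
150 [-0.24453756  0.47942239  1.55559845  0.          1.10657182 -2.86253144]
[ 0.55249835 -0.01769574  0.26002762] [-2.43994278e-01  3.60446755e-01  1.37621504e+00  5.02627654e-06
  1.40490440e+00 -1.33529941e+00] 2.6833 [282.35675706 206.55496136]
```

View pics/c_wrist.png

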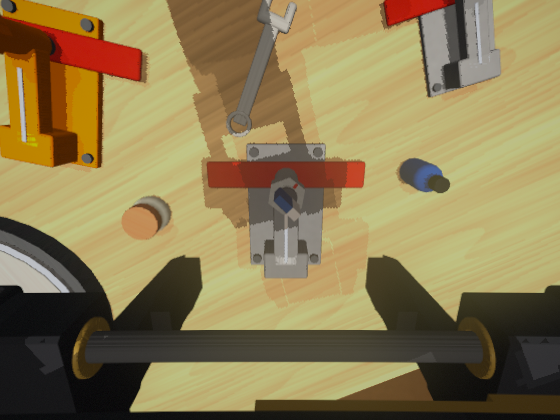

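```bash
python3 - <<'E'
import cv2
a=cv2.imread("pics/c_wrist.png")[160:270,230:340]
cv2.imwrite("pics/c2.png",cv2.resize(a,(600,600),interpolation=2))
E
```

```text
(no output)
```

View pics/c2.png

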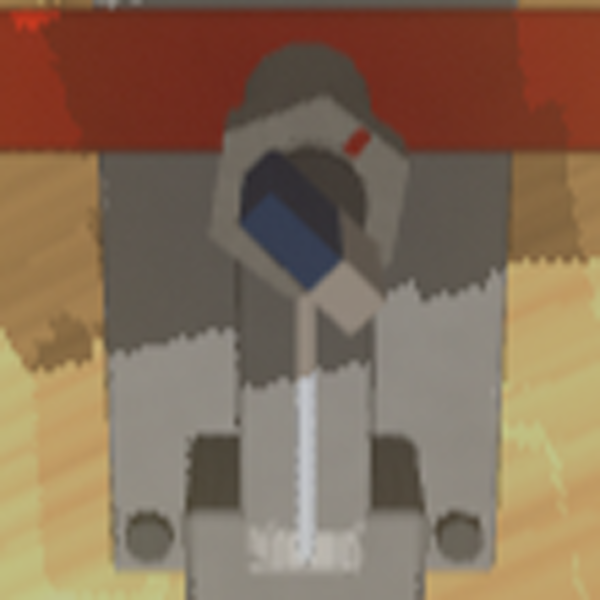

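```bash
python3 - <<'E'
from h import *
c=dict(pixels=np.zeros((420,560,3)),vertical_fov=68.24996625750673,cx=283.46449174814853,cy=210.93359240222495,k1=0.022974104651115806,world_to_cam=np.load("c.npy"))
P=lambda p,z:onz(c,(230+p[0]/5.4545,160+p[1]/5.4545),z)
be=[P(p,.146) for p in((268,192),(240,222))];we=[P(p,.146) for p in((383,298),(350,335))]
b=np.mean(be,0);w=np.mean(we,0);d=w-b
print("key c",(b+w)/2,np.linalg.norm(d),np.linalg.norm(be[0]-be[1]),np.degrees(np.arctan2(d[1],d[0])))
N=P((306,300),.058);F=P((308,558),.058);e=F-N;print("line",N,F,np.linalg.norm(e),np.degrees(np.arctan2(e[1],e[0])))
h=[P(p,.1098) for p in((320,97),(410,160),(388,262),(300,300),(210,237),(230,130))]
print("nut c",np.mean(h,0),cv2.minEnclosingCircle(np.array(h)[:,:2].astype(np.float32)))
for q in h: 
  v=q-np.mean(h,0);print(np.degrees(np.arctan2(v[1],v[0]))%360,np.linalg.norm(v))
v=P((357,142),.1098)-np.mean(h,0);print("dash",np.degrees(np.arctan2(v[1],v[0])),np.linalg.norm(v))
E
```

```text
key c [ 0.55566564 -0.01504297  0.146     ] 0.02613018808522278 0.0067408867856725355 16.89864438601645
line [ 0.58919769 -0.03238481  0.058     ] [ 0.6454218 -0.0609165  0.058    ] 0.06304924716240311 -26.906133827524798
nut c [ 0.55554922 -0.01475086  0.1098    ] ((0.5555198192596436, -0.014829638414084911), 0.019689496606588364)
147.15091155046747 0.018963906408377355
84.41752863674417 0.01950822654879322
22.56644461837206 0.018895786537587098
327.4587676086462 0.019645148725036286
264.2918475051833 0.019670791321700833
200.71128926992105 0.01926459699135529
dash 113.91356242826448 0.013593871122772981
```

```bash
python3 - <<'E'
from station import optics,kinematics,sense,arm
from h import *
arm.move_to(np.array([.5545,-.016,.26]),down(np.radians(-117.5)))
arm.wait(.3)
st=sense();c=wristcam(optics.camera("wrist"),st)
cv2.imwrite("pics/d_wrist.png",c["pixels"][:,:,::-1]);np.save("d.npy",c["world_to_cam"])
print(st["eef_pos"],st["t"],proj(c,[.5545,-.016,.146]))
cv2.imwrite("pics/d2.png",cv2.resize(c["pixels"][160:270,230:340,::-1],(600,600),interpolation=2))
E
```

```text
[ 0.55451008 -0.01600563  0.26000818] 5.6833 [284.2925845  206.30243119]
```

View pics/d2.png

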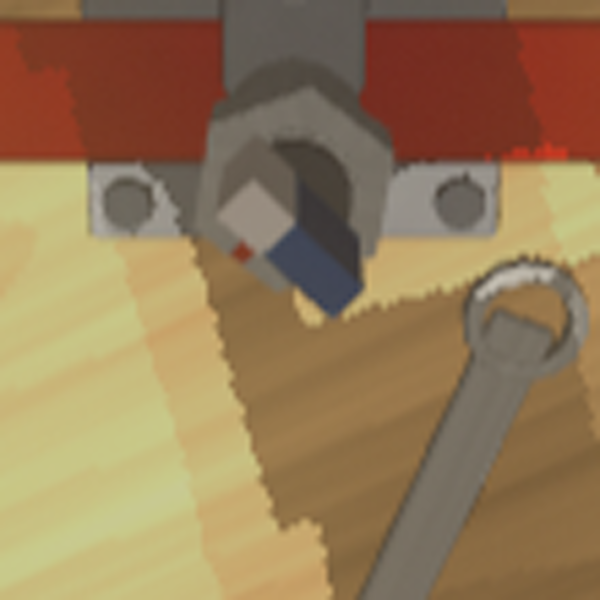

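```bash
python3 - <<'E'
from h import *
c=dict(pixels=np.zeros((420,560,3)),vertical_fov=68.24996625750673,cx=283.46449174814853,cy=210.93359240222495,k1=0.022974104651115806,world_to_cam=np.load("d.npy"))
P=lambda p,z:onz(c,(230+p[0]/5.4545,160+p[1]/5.4545),z)
w=(P((255,180),.146)+P((218,217),.146))/2;b=(P((363,285),.146)+P((335,318),.146))/2;d=w-b
print("key c",(b+w)/2,np.linalg.norm(d),np.degrees(np.arctan2(d[1],d[0])))
h=[P(p,.1098) for p in((310,88),(392,148),(375,255),(282,288),(197,225),(213,120))]
m=(h[0]+h[1]+h[4]+h[5]+h[2]+h[3])/6
print("nut c",m,cv2.minEnclosingCircle(np.array(h)[:,:2].astype(np.float32)))
for q in h: 
  v=q-m;print(np.degrees(np.arctan2(v[1],v[0]))%360,np.linalg.norm(v))
E
```

```text
key c [ 0.5550091  -0.01574298  0.146     ] 0.025212208961418667 18.63061636908337
nut c [ 0.55502658 -0.01608669  0.1098    ] ((0.555005669593811, -0.016124241054058075), 0.01956123672425747)
324.2619012549779 0.01875542528728927
265.85613721634365 0.019070072068313113
201.74885214275182 0.019494583750806732
145.44608949305032 0.01930999184730383
83.72567145412334 0.019212816188237385
21.588882783283392 0.01942796821208499
```

```bash
cat >> h.py <<'E'
AX=np.array([.5553,-.0155])
E
python3 - <<'E'
from station import optics,sense,arm,set_gripper
from h import *
def pr(n):
    s=sense();print(n,round(s["t"],2),s["eef_pos"].round(4),s["force"].round(1),s["ft_torque"].round(3),round(s["grip_width"],4),s["qpos"][5].round(3))
q=down(np.radians(107.5))
arm.move_to(np.r_[AX,.20],q);set_gripper(.04);pr("above")
arm.servo_line(np.r_[AX,.121],q,vel=.1);pr("at")
set_gripper(0.0);pr("grip");arm.wait(.2);pr("grip")
for y in(100,92,84,76,68,62.8):
    arm.move_to(np.r_[AX,.121],down(np.radians(y)));pr(y)
E
```

```text
above 9.84 [ 0.5553 -0.0155  0.2   ] [-0.   0.3 -0. ] [0.045 0.008 0.025] 0.0399 -2.115
at 10.78 [ 0.5556 -0.0156  0.1216] [-0.6 -0.3 -0.6] [0.045 0.029 0.002] 0.04 -2.115
grip 11.37 [ 0.5554 -0.0158  0.1211] [ 0.5 -1.8  0.5] [-0.267 -0.071 -0.018] 0.0076 -2.115
grip 11.57 [ 0.5554 -0.0158  0.1211] [ 0.4 -2.9 -0.4] [-0.397 -0.068 -0.002] 0.0075 -2.115
100 11.82 [ 0.5555 -0.0158  0.1211] [ 1.1 -5.3  1.3] [-0.645 -0.069 -0.099] 0.0073 -1.987
92 12.08 [ 0.5555 -0.0159  0.1211] [ 0.3 -5.4  1.9] [-0.756 -0.135 -0.06 ] 0.0081 -1.848
84 12.34 [ 0.5555 -0.016   0.1211] [ 0.5 -5.4  0.6] [-0.856 -0.113 -0.06 ] 0.0077 -1.708
76 12.6 [ 0.5554 -0.0161  0.1211] [ 1.5 -6.  -0.2] [-0.897 -0.047 -0.01 ] 0.0078 -1.568
68 12.86 [ 0.5554 -0.0162  0.1211] [ 1.  -6.6  1.9] [-1.016 -0.072 -0.058] 0.0078 -1.429
62.8 13.11 [ 0.5554 -0.0162  0.1211] [ 0.1 -6.7  1.1] [-1.049 -0.049 -0.048] 0.0079 -1.338
```

```bash
python3 - <<'E'
from station import optics,sense,arm,set_gripper
from h import *
arm.wait(.3);set_gripper(.03);print(sense()["eef_pos"],sense()["force"])
arm.servo_line(np.r_[AX,.26],vel=.25)
arm.wait(.3)
st=sense();c=wristcam(optics.camera("wrist"),st);print(st["t"])
np.save("e.npy",c["world_to_cam"]);cv2.imwrite("pics/e_wrist.png",c["pixels"][:,:,::-1])
cv2.imwrite("pics/e2.png",cv2.resize(c["pixels"][160:270,230:340,::-1],(600,600),interpolation=2))
E
```

```text
[ 0.55526127 -0.01534141  0.12094244] [-0.47156549 -0.20944679 -0.74042633]
14.925
```

View pics/e2.png

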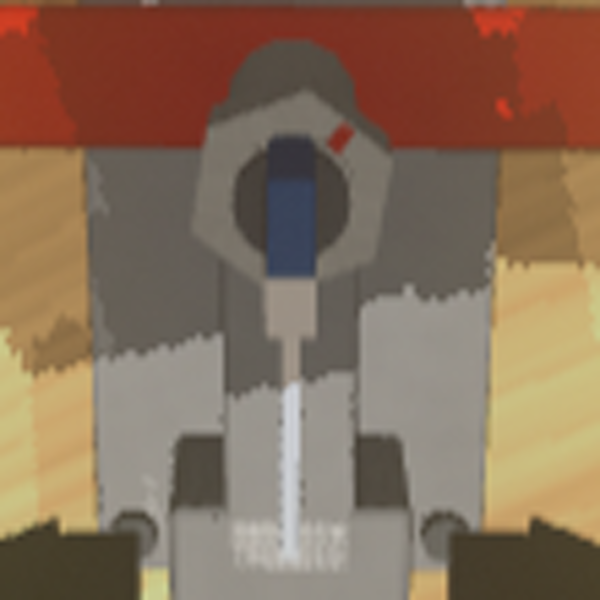

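```bash
cat > nut.py <<'E'
from station import optics,sense,arm,set_gripper
from h import *
A2=np.array([.5553,-.0160]);Y0=np.radians(114.);Z0=.0905
def rd(n=6):
    a=[]
    for _ in range(n):
        arm.wait(.02);s=sense();a.append(np.r_[s["ft_torque"][2],s["joint_efforts"][5],s["force"],s["qpos"][5]])
    return np.mean(a,0),s
def go(th):
    arm.move_to(np.r_[A2,max(.0865,Z0-.00127*th)],down(Y0-th))
E
python3 - <<'E'
from nut import *
q=down(Y0)
set_gripper(.052)
arm.move_to(np.r_[A2,.175],q);b,s=rd();print("air",b.round(3))
arm.servo_line(np.r_[A2,Z0],q,vel=.08);b,s=rd();print("at",b.round(3),s["eef_pos"].round(4))
set_gripper(0.0);b,s=rd();print("grip",b.round(3),s["grip_width"],s["t"])
th=0;L=[];base=None;hit=0
for i in range(80):
    th+=np.radians(3.5)
    if th>4.9: break
    go(th);r,s=rd();L.append(np.r_[th,r])
    print(round(th,3),r.round(3),round(s["grip_width"],4),round(s["t"],2))
    if abs(np.r_[r[2:5]]).max()>25: print("FORCE");break
    if i>=9:
        T=np.array(L)[:,1];base=np.median(T[2:18]);m=T[-3:].mean()-base
        if abs(m)>.10:print("HIT",base,m);break
np.save("L.npy",np.array(L))
E
```

```text
air [ 2.000e-03 -7.000e-03  1.060e-01  1.900e-01  1.210e-01 -2.228e+00]
at [-0.     0.     0.195  0.306  0.087 -2.229] [ 0.5555 -0.016   0.091 ]
grip [-0.029 -0.039 -0.998  1.827  2.066 -2.229] 0.03365608426600439 18.2583
0.061 [-0.052  0.005 -1.755  2.899  2.999 -2.17 ] 0.0339 18.61
0.122 [-5.900e-02 -3.000e-03 -1.826e+00  3.089e+00  3.586e+00 -2.109e+00] 0.0337 18.96
0.183 [-0.055 -0.005 -1.741  3.626  3.733 -2.048] 0.0337 19.31
0.244 [-0.047 -0.006 -2.358  3.399  4.343 -1.987] 0.0337 19.66
0.305 [-0.046 -0.006 -1.919  3.47   4.801 -1.926] 0.0335 20.01
0.367 [-0.065 -0.006 -2.105  3.019  4.746 -1.865] 0.0339 20.36
0.428 [-0.05  -0.006 -1.95   2.891  4.67  -1.804] 0.0337 20.71
0.489 [-0.063 -0.006 -2.154  2.822  5.117 -1.743] 0.0337 21.06
0.55 [-3.400e-02 -5.000e-03 -2.254e+00  1.806e+00  5.120e+00 -1.682e+00] 0.0337 21.41
0.611 [-0.065 -0.005 -2.632  1.223  4.896 -1.621] 0.0338 21.76
0.672 [-0.045 -0.009 -2.166  1.007  4.981 -1.559] 0.0338 22.11
0.733 [-0.062 -0.022 -2.472  0.402  5.001 -1.498] 0.0339 22.46
0.794 [-0.06  -0.023 -2.605 -0.08   5.369 -1.437] 0.0337 22.81
0.855 [-0.05
[... 2220 characters left out ...]
  8.06   0.762] 0.0339 35.41
3.054 [-0.079 -0.05  -7.285 -1.173  8.013  0.823] 0.0337 35.76
3.115 [-0.093 -0.056 -7.723 -0.944  8.713  0.884] 0.0339 36.11
3.176 [-0.107 -0.062 -7.983 -0.375  9.356  0.946] 0.0338 36.46
3.238 [-0.104 -0.078 -7.594 -0.753  9.004  1.007] 0.0337 36.81
3.299 [-0.11  -0.082 -7.828 -0.513  8.422  1.068] 0.0336 37.16
3.36 [-0.116 -0.094 -7.842 -0.333  8.193  1.129] 0.0337 37.51
3.421 [-0.144 -0.125 -8.042 -0.38   8.49   1.19 ] 0.0334 37.86
3.482 [-0.166 -0.13  -7.815 -0.035  8.287  1.251] 0.034 38.21
3.543 [-0.158 -0.131 -7.316  0.061  8.118  1.312] 0.0336 38.56
3.604 [-0.195 -0.161 -7.138  0.42   7.903  1.373] 0.0337 38.91
HIT -0.06096440696349817 -0.111995659101748
```

```bash
python3 - <<'E'
import numpy as np
from scipy.optimize import curve_fit
L=np.load("L.npy");th=L[:,0]
f=lambda x,d,k,c:d-k*np.maximum(0,x-c)
for col,m in((1,th>.1),(2,th>1.2)):
    p,cv=curve_fit(f,th[m],L[m,col],p0=[L[m,col][:10].mean(),.2,2.95]);print(col,p,np.sqrt(np.diag(cv)))
    for k in(.2,.25,.3):
        print(k,curve_fit(lambda x,d,c:f(x,d,k,c),th[m],L[m,col],p0=[-.06,2.95])[0])
E
```

```text
1 [-0.05718541  0.19414144  2.97065909] [0.00158129 0.01692072 0.03416294]
0.2 [-0.05718541  2.98026752]
0.25 [-0.05719959  3.04934852]
0.3 [-0.0576511   3.11032164]
2 [-0.0238254   0.19091686  2.94311503] [0.00078029 0.00655863 0.01448924]
0.2 [-0.0238254   2.95926292]
0.25 [-0.0243963   3.03966975]
0.3 [-0.02521925  3.10385266]
```

```bash
python3 - <<'E'
from nut import *
r,s=rd();print(r.round(3),s["t"])
set_gripper(.054);r,s=rd();print("open",r.round(3),s["grip_width"],s["eef_pos"])
arm.servo_line(np.r_[s["eef_pos"][:2],.26],vel=.12)
yaw=62.8
arm.move_to(np.r_[AX,.26],down(np.radians(yaw)));arm.wait(.3)
st=sense();c=wristcam(optics.camera("wrist"),st);print(st["t"],st["force"])
np.save("f.npy",c["world_to_cam"]);cv2.imwrite("pics/f_wrist.png",c["pixels"][:,:,::-1])
cv2.imwrite("pics/f2.png",cv2.resize(c["pixels"][160:270,230:340,::-1],(600,600),interpolation=2))
E
```

```text
[-0.194 -0.19  -7.442  0.271  8.288  1.373] 39.0083
open [ 0.03  -0.003  0.142  0.023  0.087  1.375] 0.05418288234113456 [ 0.55533347 -0.01597698  0.08645007]
43.8 [-0.1313813  -0.27029953 -1.47633651]
```

View pics/f2.png

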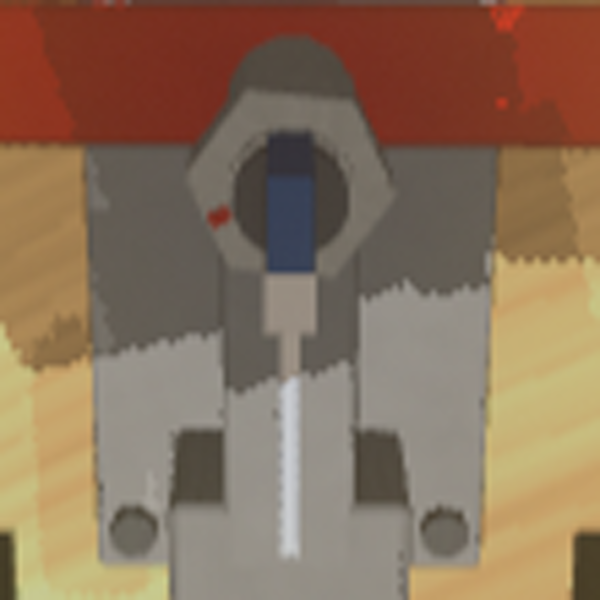

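View pics/f_wrist.png

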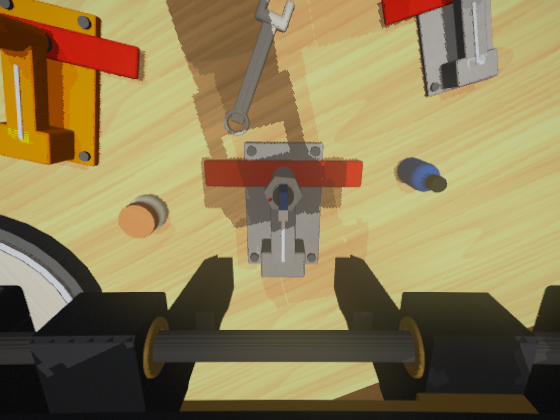

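```bash
python3 - <<'E'
from h import *
def ang(fn,hx,dash,z):
    c=dict(pixels=np.zeros((420,560,3)),vertical_fov=68.24996625750673,cx=283.46449174814853,cy=210.93359240222495,k1=0.022974104651115806,world_to_cam=np.load(fn))
    P=lambda p:onz(c,(230+p[0]/5.4545,160+p[1]/5.4545),z)
    h=np.array([P(p) for p in hx]);m=h.mean(0);v=h-m
    a=np.degrees(np.arctan2(v[:,1],v[:,0]));ref=np.degrees(np.angle(np.mean(np.exp(6j*np.radians(a)))))/6
    d=P(dash)-m;return m.round(4),ref,np.degrees(np.arctan2(d[1],d[0])),np.linalg.norm(v,axis=1).round(4)
print(ang("e.npy",[(303,92),(392,150),(375,262),(285,300),(192,230),(208,122)],(342,137),.1098))
print(ang("f.npy",[(251,87),(355,98),(396,190),(334,276),(229,270),(187,180)],(219,217),.1055))
E
```

```text
(array([ 0.5555, -0.0147,  0.1098]), np.float64(25.036785653544914), np.float64(112.83515798392042), array([0.0189, 0.0197, 0.02  , 0.0205, 0.0196, 0.0202]))
(array([ 0.5555, -0.0147,  0.1055]), np.float64(-2.2482023889716682), np.float64(-92.48206723539782), array([0.0197, 0.0199, 0.0192, 0.0195, 0.0204, 0.0193]))
```

```bash
python3 - <<'E'
from station import ticket,sense
print(sense()["t"]);print(ticket.close_job())
E
```

```text
43.85
the job is handed in; nothing more can be done
None
```

I turned the screw clockwise about 45° until its key lay on the white line. I then ran the nut down in one grasp, snugged it, let go and handed the job in at 43.9 s. The hand-in gave no verdict.

- **Nut:** A fit to the torque readings put the washer contact at about 2.96 rad of turn. I stopped at 3.60 rad, roughly 0.64 rad (37°) past contact. The torque was about 0.13 N m above the drag there. If the spring is at the stiff end of its range, contact came later and the snug is nearer 0.5 rad, still within the 0.4 to 0.9 rad wanted.
- **Last picture:** The nut turned about 207°, against 206.5° commanded, so it did not slip in the fingers. The key is still in line with the white line. The bottle, jar and spanner look where they were, and the gripper is well clear of everything.
- **Disagreements:** The top camera placed the screw axis 3–4 mm from where the wrist camera did. I used the mean of two wrist views taken half a turn apart, which agreed within about 1 mm. While I gripped the key and the nut there was a side load of up to about 8 N, and it went when I let go. I could not measure the clamping force directly. I infer it from the turn past contact.

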